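# Fetch the bottom gear for checking

### The job

The large brass gear, at the bottom of one of the two stacks on the gear rack, is due for checking on the dial stand. Take off the two gears above it and lay them side by side in the grey tray, slip the brass gear hub up onto the stand's arbor until it is fully home on the shoulder, then put the two others back, hub up, on the post they came from, the medium one below and the small one on top. Leave the other stack alone.

Things in the scene. Friction and masses are not known exactly. Their poses are not given: they have to be found in the camera images.
- big_brass: large brass-yellow metal gear, hub up: toothed disc 66 mm across and 10 mm thick, round hub 28 mm across standing 14 mm above the disc (24 mm in all), 17 mm bore right through. Origin: on the bore's axis at the underside; z up. Starts at the bottom of one of the two stacks on the rack; which post varies.
- big_steel: large plain mid-grey steel gear, hub up: toothed disc 66 mm across and 10 mm thick, round hub 28 mm across standing 14 mm above the disc (24 mm in all), 17 mm bore right through. Origin: on the bore's axis at the underside; z up. Starts at the bottom of one of the two stacks on the rack; which post varies.
- mid_black: medium black plastic gear, hub up: toothed disc 52 mm across and 10 mm thick, round hub 28 mm across standing 14 mm above the disc (24 mm in all), 17 mm bore right through. Origin: on the bore's axis at the underside; z up. Starts in the middle of one of the two stacks; which post varies.
- mid_white: medium white plastic gear, hub up: toothed disc 52 mm across and 10 mm thick, round hub 28 mm across standing 14 mm above the disc (24 mm in all), 17 mm bore right through. Origin: on the bore's axis at the underside; z up. Starts in the middle of one of the two stacks; which post varies.
- small_blue: small blue plastic gear, hub up: toothed disc 38 mm across and 10 mm thick, round hub 28 mm across standing 14 mm above the disc (24 mm in all), 17 mm bore right through. Origin: on the bore's axis at the underside; z up. Starts on top of one of the two stacks; which post varies.
- small_red: small red plastic gear, hub up: toothed disc 38 mm across and 10 mm thick, round hub 28 mm across standing 14 mm above the disc (24 mm in all), 17 mm bore right through. Origin: on the bore's axis at the underside; z up. Starts on top of one of the two stacks; which post varies.
- gear_rack: fixed dark wooden board 90 x 206 mm (x, y), 12 mm thick, with two round-topped steel posts 9 mm thick, 62 mm high above the board, at y = +58 and -58 mm (x = 0). Each post carries a large, on it a medium, and on top a small gear, each resting on the hub below: undersides at 12, 36 and 60 mm. Origin: centre of the board's underside; z up, y along the row of posts.
- check_stand: fixed checking stand: green base (x -50..50, y -52..128, 14 mm thick); round steel shoulder, 38 mm wide, top at 28 mm; from it a 13 mm arbor rises to 44 mm, then tapers to a blunt point at 58 mm. Dial indicator and column (99 mm high) on the +y side, 57 mm and more from the arbor. Origin: arbor's axis at bench height; z up. A gear fully home has its underside 28 mm above the origin.
- side_tray: fixed shallow grey tray with a tan cork mat, 130 x 200 mm (x, y) outside, walls 4 mm thick, rim 14 mm high, floor 4 mm above the bench. Origin: centre of its underside; z up, y along its length.

How it is judged:
On the way, in this order (a step that is already met when the one before it is completed fails the run):
1. the medium and the small gear from above the brass gear lie flat side by side in the tray, hub up ((((x of mid_black in the frame of side_tray between -0.055 and 0.055 m and y of mid_black in the frame of side_tray between -0.09 and 0.09 m and z of mid_black in the frame of side_tray below 0.012 m and linear speed of mid_black below 0.02 m/s and angular speed of mid_black below 0.2 rad/s and angle between mid_black's own z axis and vertical below 0.06 rad) and (x of small_blue in the frame of side_tray between -0.055 and 0.055 m and y of small_blue in the frame of side_tray between -0.09 and 0.09 m and z of small_blue in the frame of side_tray below 0.012 m and linear speed of small_blue below 0.02 m/s and angular speed of small_blue below 0.2 rad/s and angle between small_blue's own z axis and vertical below 0.06 rad)) or ((x of mid_black in the frame of side_tray between -0.055 and 0.055 m and y of mid_black in the frame of side_tray between -0.09 and 0.09 m and z of mid_black in the frame of side_tray below 0.012 m and linear speed of mid_black below 0.02 m/s and angular speed of mid_black below 0.2 rad/s and angle between mid_black's own z axis and vertical below 0.06 rad) and (x of small_red in the frame of side_tray between -0.055 and 0.055 m and y of small_red in the frame of side_tray between -0.09 and 0.09 m and z of small_red in the frame of side_tray below 0.012 m and linear speed of small_red below 0.02 m/s and angular speed of small_red below 0.2 rad/s and angle between small_red's own z axis and vertical below 0.06 rad)) or ((x of mid_white in the frame of side_tray between -0.055 and 0.055 m and y of mid_white in the frame of side_tray between -0.09 and 0.09 m and z of mid_white in the frame of side_tray below 0.012 m and linear speed of mid_white below 0.02 m/s and angular speed of mid_white below 0.2 rad/s and angle between mid_white's own z axis and vertical below 0.06 rad) and (x of small_blue in the frame of side_tray between -0.055 and 0.055 m and y of small_blue in the frame of side_tray between -0.09 and 0.09 m and z of small_blue in the frame of side_tray below 0.012 m and linear speed of small_blue below 0.02 m/s and angular speed of small_blue below 0.2 rad/s and angle between small_blue's own z axis and vertical below 0.06 rad)) or ((x of mid_white in the frame of side_tray between -0.055 and 0.055 m and y of mid_white in the frame of side_tray between -0.09 and 0.09 m and z of mid_white in the frame of side_tray below 0.012 m and linear speed of mid_white below 0.02 m/s and angular speed of mid_white below 0.2 rad/s and angle between mid_white's own z axis and vertical below 0.06 rad) and (x of small_red in the frame of side_tray between -0.055 and 0.055 m and y of small_red in the frame of side_tray between -0.09 and 0.09 m and z of small_red in the frame of side_tray below 0.012 m and linear speed of small_red below 0.02 m/s and angular speed of small_red below 0.2 rad/s and angle between small_red's own z axis and vertical below 0.06 rad)))), for 0.2 s.
2. the large brass gear sits fully home on the arbor of the checking stand (horizontal distance between big_brass and check_stand below 0.006 m and z of big_brass in the frame of check_stand between 0.024 and 0.031 m and linear speed of big_brass below 0.02 m/s and angular speed of big_brass below 0.2 rad/s and angle between big_brass's own z axis and vertical below 0.06 rad), for 0.2 s.
At the end, for the whole second after the job is handed in: Brass gear level on the arbor: within 6 mm of its axis, underside 24 to 31 mm above the stand's origin; medium and small gears each within 34 mm of where they started (24 mm lower on the emptied post), large steel gear within 10 mm; all gears hub up within 0.06 rad and at rest (all of step 2 and distance of each of mid_black, mid_white, small_blue, small_red from where it was at the start of the episode below 0.034 m and distance of big_steel from where it was at the start of the episode below 0.01 m and linear speed of each of mid_black, mid_white, small_blue, small_red below 0.02 m/s and angular speed of each of mid_black, mid_white, small_blue, small_red below 0.2 rad/s and angle between each of mid_black, mid_white, small_blue, small_red's own z axis and vertical below 0.06 rad); the robot touches nothing.
It fails at once if the other stack is disturbed: the large steel gear moves more than 10 mm, or its medium or small gear is taken off it (distance of big_steel from where it was at the start of the episode above 0.01 m or horizontal distance between each of mid_black, mid_white and big_steel above 0.025 m or horizontal distance between each of small_blue, small_red and big_steel above 0.025 m).
It also fails if it takes over 112 s, if anything falls off the work surface, if the arm or the gripper's body presses on something with over 40 N, if the wrist force passes 120 N, or if a joint passes its speed limit or range.

### The arm

A 7-joint arm with a two-finger parallel gripper is mounted at the origin on a cart in front of the work surface, level with it; the furniture and walls round the work are solid. World frame = base frame: x ahead of the robot, y to its left, z up, the work surface at z = 0. Lengths are in m, angles in rad, forces in N, time in s.
With the tool pointing down it reaches from about 0.425 to 1.025 m from the base axis. Payload 3.6 kg.
Tool frame: the origin (TCP) lies at the very end of the fingers, on their centre line; the grasp point (between the pads) lies 19 mm behind it (bot.tcp_to_grasp is the distance from the TCP to the grasp point, in m); z points along the fingers, y is the direction in which the jaws open and shut (so a half turn about z gives the same grasp; the last joint's range is limited). The gripper opens to 85 mm and grips with 20 to 120 N. Pads are 22 mm wide; open, the fingers measure 114 mm over their backs; the gripper's body (76 mm by 85 mm) begins 54 mm behind the grasp point. The pads swing forward as they close: fully open they stand 13 mm farther back than shut.
Start: joints at [-1.337, 0.591, 0.048, 1.609, -0.033, 0.943, -0.034], TCP at [0.233, 0.687, 0.231] pointing down, gripper open.
Joint ranges: [-2.69, 2.69], [-0.47, 2.24], [-1.27, 1.36], [0.19, 2.51], [-1.53, 4.68], [0.08, 2.07], [-3.09, 3.09]. Speed limits (rad/s): [2.57, 2.57, 3.14, 3.14, 3.14, 3.14, 3.14].

### API

Orientations are given as a unit quaternion [w, x, y, z].
In Python, from cell import bot gives the robot as it stands.
- The arm moves only by the tool carry_out, never from a script. Its argument "series" is a list of rows, each a list of 7 numbers: the turn, a rotation vector about the tool's x, y, z in rad, then the shift along the tool's x, y, z in mm, then the gripper's target within -1 to 1 (fully open at 1, half-way at 0, shut at -1). In form: [[ax, ay, az, x, y, z, hand], ...]. A call has 1 to 8 rows; each row is the pose to reach, as a shift and turn from the pose measured when the call began, along the tool's axes at that moment; what a row does not reach only later rows make up. A row lasts 1/10 s, in which the tool goes at most 50 mm and 8.59 degrees, less where a joint would pass 70% of its speed; a pose out of reach is approached as far as the arm can. A call with a gripper value outside its range is refused whole. The fingers move at their own pace and stop on an object; the grip force is fixed at half the most. Time passes only in rows, so rows that repeat a pose let the fingers close. It gives the time, the measured TCP pose, the force and the opening at its end, in the units of the state.
- bot.read_state(): the state, without advancing time (a new reading comes with each control period).
- bot.camera(name): name is "scene" or "side" or "wrist"; returns a dict with "frame" (480x640x3 uint8, red, green, blue), "depth" (480x640 float32, m along the optical axis (not along the pixel's ray), 0 where there is no reading), "K" (3x3 intrinsics, pixels), "R" (3x3) and "t" (3): a world point X has camera coordinates R X + t. Camera axes: x right, y down, z forward; pixel columns grow to the right and rows downward; lengths in m; the calibration is good to about 2 mm. A picture is of the moment at which its call begins.
- bot.sign_off(): hands the job in, once; it reports no verdict.
The state is a dict: "time": time; "joint_pos": joint angles; "qd": joint speeds; "effort": joint torques, N m; "ee_pos": TCP position; "orientation": TCP orientation; "ft_force": force on the tool from outside, world axes, zero at the start; "wrist_torque": the same for the moment, N m; "finger_gap": finger opening in m.
Only numpy, scipy, OpenCV 4.12 (cv2) and the standard library are available. Lean on these libraries where they do the work, as an engineer would, in place of code of your own. Each camera call takes 0.05 s, during which the arm holds its last target. There are 200 camera calls.

## Working session

There is one attempt and no reset: what is moved stays moved. The work goes in short steps, Python scripts to look and compute and a tool call to move; the robot and the scene stay as the last step left them, time stands still between calls to the robot, and variables do not carry over. Pictures are saved under pics/ and viewed, about 12 in all and at most 16, crops included, and the job is handed in when it is done.

Besides the shell and the picture viewer there is one more tool, called after "Call:" as name(argument=value, ...) on one line, values as JSON. carry_out: Moves the arm, as the interface text tells. Its arguments: {"type":"object","properties":{"series":{"type":"array","items":{"type":"array","items":{"type":"number"}}}},"required":["series"]}

```bash
mkdir -p pics; ls
cat > h.py <<'E'
import numpy as np, cv2
from cell import bot
def world(c):
    "per-pixel world points from depth"
    d=c['depth']; v,u=np.mgrid[:480,:640]
    P=np.stack([u,v,np.ones_like(u)],-1)@np.linalg.inv(c['K']).T*d[...,None]
    return (P-np.array(c['t']))@np.array(c['R'])
def ray(c,u,v,z):
    R=np.array(c['R']);t=np.array(c['t'])
    o=-R.T@t; d=R.T@np.linalg.inv(c['K'])@[u,v,1]
    return o+d*(z-o[2])/d[2]
def save(n,f): cv2.imwrite('pics/'+n+'.png',cv2.cvtColor(f,cv2.COLOR_RGB2BGR))
E
python3 - <<'E'
from h import *
s=bot.read_state(); print(s, bot.tcp_to_grasp)
for n in('scene','side','wrist'):
    c=bot.camera(n); save(n+'0',c['frame']); np.savez(n+'0.npz',**c); print(n,-np.array(c['R']).T@c['t'])
E
```

```text
pics
{'time': 0.0, 'joint_pos': array([-1.3375052 ,  0.59212568,  0.0483042 ,  1.60981268, -0.03329678,
        0.94271663, -0.03374587]), 'qd': array([-0.00130481,  0.0007159 , -0.00056708, -0.00160388, -0.00163046,
       -0.00021772, -0.00110565]), 'effort': array([ 2.45590663e-04, -5.48685908e+01,  1.54635306e+00, -1.98135424e+01,
        9.40059341e-03,  8.72027711e-03, -7.25207713e-06]), 'ee_pos': array([0.23246079, 0.68585059, 0.23013995]), 'orientation': array([-1.17986629e-04,  1.62652988e-01,  9.86682690e-01, -1.12258523e-03]), 'ft_force': array([ 0.87656705, -0.85805745,  0.36468549]), 'wrist_torque': array([-0.02100053, -0.02135742,  0.02194647]), 'finger_gap': 0.08572502114647304} 0.0187
scene [0.17328906 0.39521804 0.76995027]
side [-0.00415375 -0.49286033  0.73095761]
wrist [0.15702651 0.7107339  0.37308767]
```

View pics/scene0.png

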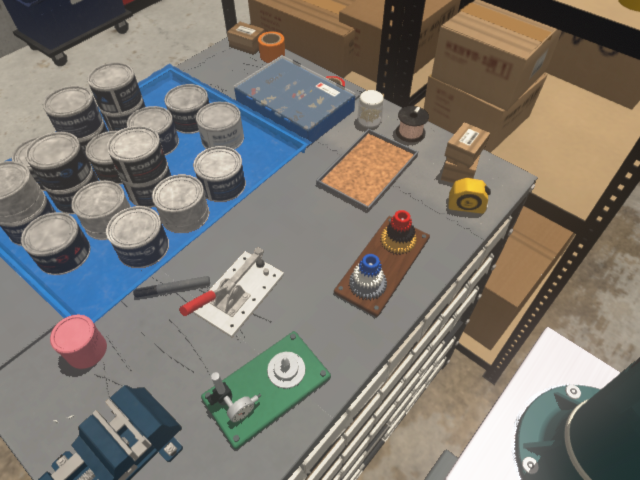

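View pics/side0.png

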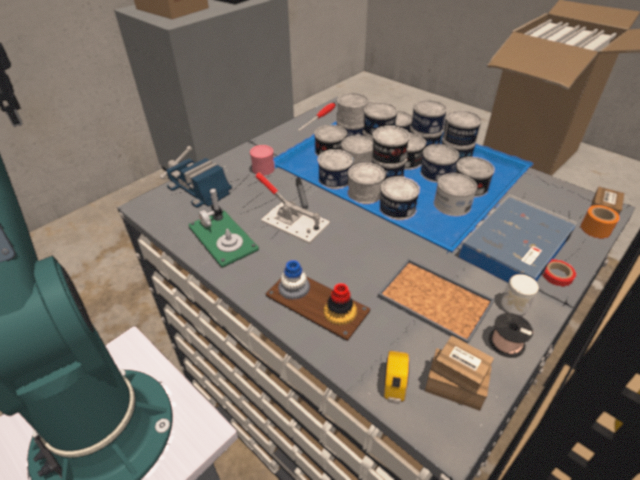

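The brass stack carries black and red: red top at scene (402,217), brass at (399,240). The steel, white and blue stack is at (368,270), the stand arbor at (286,365) and the tray at (368,170).

Run:
```python
from h import *
for n in('scene','side'):
    c=dict(np.load(n+'0.npz')); W=world(c); hsv=cv2.cvtColor(c['frame'],cv2.COLOR_RGB2HSV); H,S,V=cv2.split(hsv)
    def box(u0,v0,u1,v1):
        m=np.zeros((480,640),bool); m[v0:v1,u0:u1]=1; return m
    B=dict(scene=dict(red=(380,200,420,260),blue=(345,245,390,300),stand=(195,330,335,450),tray=(310,125,420,212),rack=(330,205,435,315)),
           side=dict(red=(322,278,362,325),blue=(276,256,314,300),stand=(185,185,262,268),tray=(375,255,500,345),rack=(262,255,375,338)))[n]
    print(n)
    for k,m in dict(red=((H<8)|(H>172))&(S>150),blue=(H>105)&(H<130)&(S>120)).items():
        P=W[m&box(*B[k])]; zt=np.percentile(P[:,2],97)
        T=P[P[:,2]>zt-.004]; (x,y),r=cv2.minEnclosingCircle(T[:,:2].astype(np.float32)); print(k,len(T),'ztop',zt.round(4),'c',round(x,4),round(y,4),'r',round(r,4))
        # mask-outline: top ring pixels
    for k,m,z in (('stand',(H>60)&(H<90)&(S>100),.014),('tray',(H<20)&(S>60),.004),('rack',(H<20)&(S>60)&(V<130),.012)):
        mm=m&box(*B[k]); P=W[mm]; P=P[abs(P[:,2]-z)<.007]
        r=cv2.minAreaRect(P[:,:2].astype(np.float32)); print(k,len(P),'z',np.median(P[:,2]).round(4),np.round(r[0],4),np.round(r[1],4),round(r[2],2))
    P=W[box(*B['stand'])&(W[...,2]>.024)&(W[...,2]<.032)&(S<60)]
    # shoulder top: near the expected arbor
    for it in range(1): print('shoulderpts',len(P),np.median(P,0).round(4)); 
    (x,y),r=cv2.minEnclosingCircle(P[np.hypot(*(P[:,:2]-np.median(P[:,:2],0)).T)<.025][:,:2].astype(np.float32)); print('shoulder',x,y,r)
    Q=W[box(*B['stand'])]; Q=Q[np.hypot(Q[:,0]-x,Q[:,1]-y)<.02]; T=Q[Q[:,2]>.045]; print('arbor',len(T),T.mean(0).round(4),T[:,2].max())
```

```text
scene
red 101 ztop 0.0848 c 0.4428 -0.1317 r 0.0141
blue 114 ztop 0.0857 c 0.426 -0.0188 r 0.0142
stand 1406 z 0.0139 [0.4294 0.2349] [0.1666 0.0928] 78.0
tray 3526 z 0.0048 [ 0.5769 -0.2885] [0.1875 0.2465] 5.13
rack 2499 z 0.0118 [ 0.4337 -0.0768] [0.0898 0.2082] 8.08
shoulderpts 418 [0.4204 0.1976 0.0278]
shoulder 0.4242332875728607 0.19255514442920685 0.01927417702972889
arbor 44 [0.4226 0.1939 0.0515] 0.0596835530894516
side
red 85 ztop 0.0862 c 0.2228 -0.3073 r 0.2933
blue 61 ztop 0.0871 c 0.2129 -0.2504 r 0.3255
stand 659 z 0.0155 [0.4252 0.2259] [0.1705 0.0922] 78.76
tray 4042 z 0.0057 [ 0.6042 -0.2743] [0.1308 0.2418] 4.83
rack 1928 z 0.0129 [ 0.4313 -0.0752] [0.0919 0.2055] 8.53
shoulderpts 179 [0.4214 0.1975 0.0287]
shoulder 0.41950538754463196 0.19616369903087616 0.02052663266658783
arbor 30 [0.4201 0.1923 0.0506] 0.059774913895468074
```

Call:
carry_out(series=[[0, 0, 0.14, -32, -32, 0, 1], [0, 0, 0.28, -66, -66, 0, 1], [0, 0, 0.42, -100, -100, 0, 1], [0, 0, 0.56, -134, -134, 0, 1], [0, 0, 0.7, -168, -168, 0, 1], [0, 0, 0.84, -202, -202, 0, 1], [0, 0, 0.98, -236, -236, 0, 1], [0, 0, 1.12, -270, -270, 0, 1]])

```text
time: 0.95
ee_pos: [0.402, 0.3418, 0.2309]
orientation: [0.0, 0.664, 0.748, -0.001]
ft_force: [1.4, 0.3, 0.3]
finger_gap: 0.0853
```

```bash
cat >> h.py <<'E'
from scipy.spatial.transform import Rotation as Ro
def go(x,y,z):
    "tool-frame turn and shift (mm) to reach x,y,z, tool down, jaws along world x"
    s=bot.read_state(); q=s['orientation']; R=Ro.from_quat([*q[1:],q[0]])
    G=Ro.from_matrix(np.array([[0,1,0],[1,0,0],[0,0,-1.]]))
    print('pos',s['ee_pos'].round(4),'gap',round(s['finger_gap'],4),'F',s['ft_force'].round(1),'t',round(s['time'],2),'q',s['joint_pos'].round(2))
    print('turn',(R.inv()*G).as_rotvec().round(4),'shift',(R.inv().apply(np.array([x,y,z])-s['ee_pos'])*1000).round(1))
E
python3 - <<'E'
from h import *
go(.4428,-.1317,.2)
c=dict(np.load('scene0.npz'))
for p in((373,133),(417,150),(371,208),(317,182)): print(ray(c,*p,.014).round(3))
E
```

```text
pos [0.402  0.3418 0.2309] gap 0.0853 F [1.4 0.3 0.3] t 0.95 q [-1.09  0.36  0.38  2.06 -0.2   0.75 -0.46]
turn [-0.0006  0.0015  0.1186] shift [-475.   -15.5   31.6]
[ 0.66  -0.341  0.014]
[ 0.554 -0.359  0.014]
[ 0.528 -0.162  0.014]
[ 0.655 -0.145  0.014]
```

Call:
carry_out(series=[[0, 0, 0.02, -45, 0, 0, 1], [0, 0, 0.04, -92, 0, 0, 1], [0, 0, 0.06, -140, -2, 0, 1], [0, 0, 0.08, -188, -4, 0, 1], [0, 0, 0.1, -236, -6, 0, 1], [0, 0, 0.12, -284, -8, 0, 1], [0, 0, 0.12, -332, -10, 0, 1], [0, 0, 0.12, -380, -12, 0, 1]])

```text
time: 1.75
ee_pos: [0.4348, -0.0387, 0.2316]
orientation: [0.0, 0.707, 0.707, -0.0]
ft_force: [1.1, -0.4, 0.6]
finger_gap: 0.0852
```

Run:
```python
from h import *
go(.4428,-.1317,.2)
```

```text
pos [ 0.4348 -0.0387  0.2316] gap 0.0852 F [ 1.1 -0.4  0.6] t 1.75 q [-0.45  0.26  0.53  2.25 -0.2   0.68  0.22]
turn [ 0.      0.0012 -0.0009] shift [-93.    8.1  31.7]
```

Now above the stack, leaving room for the wrist camera.

Call:
carry_out(series=[[0, 0, 0, -40, 4, 10, 1], [0, 0, 0, -80, 8, 20, 1], [0, 0, 0, -93, 8, 30, 1], [0, 0, 0, -93, 8, 32, 1], [0, 0, 0, -93, 8, 32, 1]])

```text
time: 2.25
ee_pos: [0.4422, -0.131, 0.1994]
orientation: [-0.0, 0.707, 0.707, -0.001]
ft_force: [-0.4, 1.0, -0.0]
finger_gap: 0.0852
```

Run:
```python
from h import *
c=bot.camera('wrist'); save('w1',c['frame']); np.savez('w1.npz',**c)
go(.4428,-.1317,.2)
```

```text
pos [ 0.4426 -0.1304  0.1996] gap 0.0852 F [ 0.1  0.8 -0. ] t 2.3 q [-0.21  0.35  0.51  2.23 -0.29  0.63  0.5 ]
turn [-0.0008  0.0003  0.0006] shift [-1.3  0.2 -0.4]
```

View pics/w1.png

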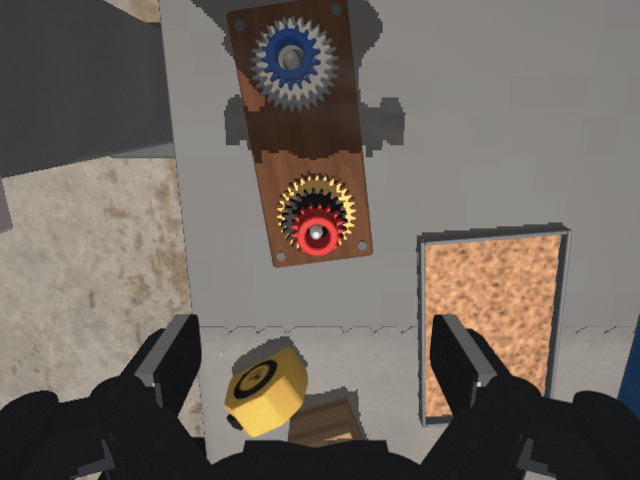

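The red hub is at (317,236), the tray's inner corners at about (423,240), (563,234), (548,418) and (426,420), and a yellow tape measure at (265,390).

```bash
cat >> h.py <<'E'
def blob(c,kind,z,near=None,rmax=60):
    "hull circle centre of a coloured round face at height z"
    H,S,V=cv2.split(cv2.cvtColor(c['frame'],cv2.COLOR_RGB2HSV))
    m={'red':((H<8)|(H>172))&(S>150),'black':V<60,'brass':(H>18)&(H<32)&(S>90)&(V>90),'steel':(S<45)&(V>90)}[kind].astype(np.uint8)
    W=world(c); m[abs(W[...,2]-z)>.004]=0
    if near is not None: m[np.hypot(W[...,0]-near[0],W[...,1]-near[1])>near[2]]=0
    k,l,st,ce=cv2.connectedComponentsWithStats(m); i=1+st[1:,4].argmax()
    v,u=np.nonzero(l==i); (cu,cv_),r=cv2.minEnclosingCircle(np.stack([u,v],1).astype(np.float32))
    P=ray(c,cu,cv_,z); return P.round(4),'px',(round(cu,1),round(cv_,1),round(r,1)),'r_mm',round(1000*np.linalg.norm(ray(c,cu+r,cv_,z)-P),1),'n',st[i,4]
E
python3 - <<'E'
from h import *
c=dict(np.load('w1.npz')); print(blob(c,'red',.084,(.443,-.132,.025)))
for p in((423,240),(563,234),(548,418),(426,420)): print(ray(c,*p,.006).round(3))
W=world(c); print('tape top', W[345:435,225:310][...,2].max())
P=W[345:435,225:310].reshape(-1,3);P=P[P[:,2]>.02];print(P.min(0),P.max(0))
E
```

```text
(array([ 0.4422, -0.1325,  0.084 ]), 'px', (317.4, 235.2, 20.6), 'r_mm', np.float64(14.0), 'n', np.int32(883))
[ 0.536 -0.161  0.006]
[ 0.659 -0.155  0.006]
[ 0.681 -0.354  0.006]
[ 0.555 -0.357  0.006]
tape top 0.3421796322079671
[ 0.35640403 -0.35281559  0.02000898] [ 0.44129516 -0.05318924  0.34217963]
```

Call:
carry_out(series=[[0, 0, 0, -2, 0, 30, 1], [0, 0, 0, -2, 0, 70, 0.3], [0, 0, 0, -2, 0, 105, 0.3], [0, 0, 0, -2, 0, 120, 0.3], [0, 0, 0, -2, 0, 128, 0.3], [0, 0, 0, -2, 0, 128, 0.3], [0, 0, 0, -2, 0, 128, 0.3]])

```text
time: 3.0
ee_pos: [0.4433, -0.132, 0.0724]
orientation: [0.0, 0.706, 0.708, 0.0]
ft_force: [0.3, 0.9, -0.2]
finger_gap: 0.0556
```

Run:
```python
from h import *
go(.4422,-.1325,.0715)
c=bot.camera('wrist'); save('w2',c['frame'])
```

```text
pos [ 0.4433 -0.132   0.0724] gap 0.0556 F [ 0.3  0.9 -0.2] t 3.0 q [-0.02  0.57  0.28  2.31 -0.5   0.32  0.7 ]
turn [0.0007 0.0003 0.0018] shift [-0.5 -1.1  0.9]
```

View pics/w2.png

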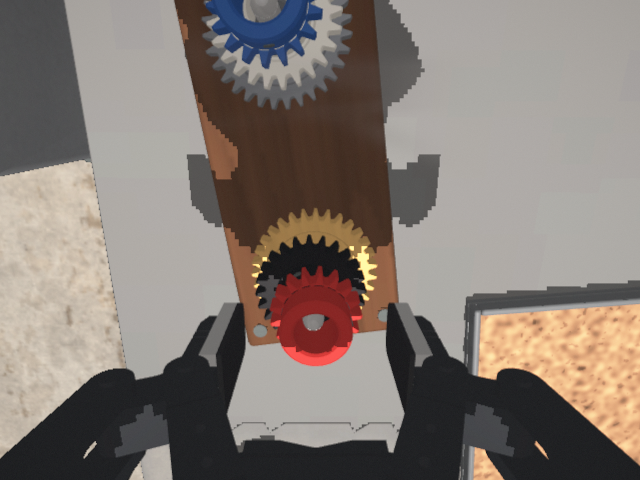

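The pads straddle the red hub at (316,325), well centred, so I close.

Call:
carry_out(series=[[0, 0, 0, 0, -1, 1, -1], [0, 0, 0, 0, -1, 1, -1], [0, 0, 0, 0, -1, 1, -1], [0, 0, 0, 0, -1, 1, -1], [0, 0, 0, 0, -1, 1, -1], [0, 0, 0, 0, -1, 1, -1]])

```text
time: 3.65
ee_pos: [0.4431, -0.1322, 0.0727]
orientation: [0.001, 0.707, 0.708, 0.001]
ft_force: [-0.3, 0.4, 7.1]
finger_gap: 0.026
```

Call:
carry_out(series=[[0, 0, 0, 0, 0, -5, -1], [0, 0, 0, 0, 0, -15, -1], [0, 0, 0, 0, 0, -35, -1], [0, 0, 0, 0, 0, -65, -1], [0, 0, 0, 0, 0, -80, -1], [0, 0, 0, 0, 0, -80, -1]])

```text
time: 4.25
ee_pos: [0.4442, -0.1326, 0.155]
orientation: [0.003, 0.706, 0.708, 0.002]
ft_force: [0.9, -0.6, -0.9]
finger_gap: 0.0261
```

Run:
```python
from h import *
go(.598,-.21,.15)
```

```text
pos [ 0.4442 -0.1326  0.155 ] gap 0.0261 F [ 0.9 -0.6 -0.9] t 4.25 q [-0.16  0.42  0.45  2.27 -0.38  0.51  0.6 ]
turn [0.0082 0.0012 0.0017] shift [-77.7 153.6   6.3]
```

Call:
carry_out(series=[[0.005, 0, 0, -18, 35, 0, -1], [0.008, 0, 0, -37, 74, 0, -1], [0.008, 0, 0, -57, 113, 0, -1], [0.008, 0, 0, -75, 148, 4, -1], [0.008, 0, 0, -78, 154, 25, -1], [0.008, 0, 0, -78, 154, 65, -1], [0.008, 0, 0, -78, 154, 105, -1], [0.008, 0, 0, -78, 154, 115, -1]])

```text
time: 5.05
ee_pos: [0.5955, -0.2085, 0.0363]
orientation: [-0.004, 0.706, 0.708, -0.002]
ft_force: [-0.0, 1.3, -0.4]
finger_gap: 0.0258
```

Run:
```python
from h import *
go(.598,-.21,.018)
```

```text
pos [ 0.5955 -0.2085  0.0363] gap 0.0258 F [-0.   1.3 -0.4] t 5.05 q [ 0.04  0.77  0.34  1.94 -0.48  0.52  0.71]
turn [-0.0089 -0.0025  0.0019] shift [-1.6  2.7 18.3]
```

Call:
carry_out(series=[[-0.006, 0, 0, 0, 2, 8, -1], [-0.006, 0, 0, 0, 2, 14, -1], [-0.006, 0, 0, 0, 2, 17, -1], [-0.006, 0, 0, 0, 2, 19, -1], [-0.006, 0, 0, 0, 2, 19, -1], [-0.006, 0, 0, 0, 2, 19, -1]])

```text
time: 5.65
ee_pos: [0.5979, -0.2087, 0.0182]
orientation: [-0.001, 0.706, 0.708, 0.0]
ft_force: [-0.5, 0.0, -0.6]
finger_gap: 0.026
```

Call:
carry_out(series=[[0, 0, 0, 0, 0, 1, -1], [0, 0, 0, 0, 0, 1, -1], [0, 0, 0, 0, 0, 1, 0.3], [0, 0, 0, 0, 0, 1, 0.3], [0, 0, 0, 0, 0, 1, 0.3], [0, 0, 0, 0, 0, -10, 0.3], [0, 0, 0, 0, 0, -40, 0.3], [0, 0, 0, 0, 0, -80, 0.3]])

```text
time: 6.45
ee_pos: [0.5966, -0.2083, 0.098]
orientation: [-0.003, 0.706, 0.708, -0.001]
ft_force: [-0.4, -0.2, 1.1]
finger_gap: 0.0556
```

Run:
```python
from h import *
go(.4422,-.1325,.13)
c=bot.camera('wrist'); print(blob(c,'red',.028,(.598,-.21,.04)))
W=world(c); H,S,V=cv2.split(cv2.cvtColor(c['frame'],cv2.COLOR_RGB2HSV))
m=((H<8)|(H>172))&(S>150)&(W[...,2]<.06); P=W[m]; print(np.percentile(P[:,2],[2,50,98]))
```

```text
pos [ 0.5966 -0.2083  0.098 ] gap 0.0556 F [-0.4 -0.2  1.1] t 6.45 q [-0.01  0.68  0.4   1.92 -0.43  0.63  0.67]
turn [-0.0051 -0.0032  0.0018] shift [  76.2 -154.5  -30.9]
(array([ 0.597 , -0.2088,  0.028 ]), 'px', (318.7, 257.6, 24.5), 'r_mm', np.float64(14.0), 'n', np.int32(1244))
[0.00515812 0.02368698 0.02915452]
```

Call:
carry_out(series=[[-0.005, 0, 0, 0, 0, -30, 0.3], [-0.005, 0, 0, 15, -30, -32, 0.3], [-0.005, 0, 0, 35, -70, -32, 0.3], [-0.005, 0, 0, 55, -110, -32, 0.3], [-0.005, 0, 0, 72, -145, -32, 0.3], [-0.005, 0, 0, 76, -154, -32, 0.3], [-0.005, 0, 0, 76, -154, -32, 0.3], [-0.005, 0, 0, 76, -154, -32, 0.3]])

```text
time: 7.3
ee_pos: [0.4489, -0.1355, 0.1371]
orientation: [0.006, 0.707, 0.707, 0.005]
ft_force: [0.2, -0.1, 0.8]
finger_gap: 0.0557
```

Run:
```python
from h import *
c=bot.camera('wrist'); print(blob(c,'black',.06,(.443,-.132,.02)))
go(.4422,-.1325,.048)
```

```text
(array([ 0.44  , -0.1328,  0.06  ]), 'px', (300.0, 247.7, 24.0), 'r_mm', np.float64(14.0), 'n', np.int32(296))
pos [ 0.4494 -0.1357  0.137 ] gap 0.0557 F [-0.   0.3  0.5] t 7.35 q [-0.12  0.46  0.42  2.27 -0.42  0.47  0.64]
turn [0.0153 0.0019 0.0011] shift [ 3.4 -8.5 88.9]
```

Call:
carry_out(series=[[0.015, 0, 0, 3, -8, 10, 0.3], [0.015, 0, 0, 3, -9, 30, 0.3], [0.015, 0, 0, 3, -9, 45, 0.3], [0.015, 0, 0, 3, -9, 50, 0.3], [0.015, 0, 0, 3, -9, 50, 0.3], [0.015, 0, 0, 3, -9, 50, 0.3]])

```text
time: 7.95
ee_pos: [0.4415, -0.1332, 0.0869]
orientation: [0.001, 0.707, 0.707, -0.001]
ft_force: [-0.0, 0.3, -0.3]
finger_gap: 0.055
```

Run:
```python
from h import *
c=bot.camera('wrist'); print(blob(c,'black',.06,(.443,-.132,.018))); save('w3',c['frame'])
go(.4418,-.1325,.048)
```

```text
(array([ 0.4399, -0.1329,  0.06  ]), 'px', (314.3, 287.5, 29.9), 'r_mm', np.float64(13.9), 'n', np.int32(1119))
pos [ 0.4416 -0.1332  0.0872] gap 0.0554 F [ 0.3 -0.1  0.4] t 8.0 q [-0.05  0.55  0.32  2.31 -0.5   0.35  0.7 ]
turn [0.001  0.0023 0.0009] shift [ 0.7  0.1 39.2]
```

View pics/w3.png

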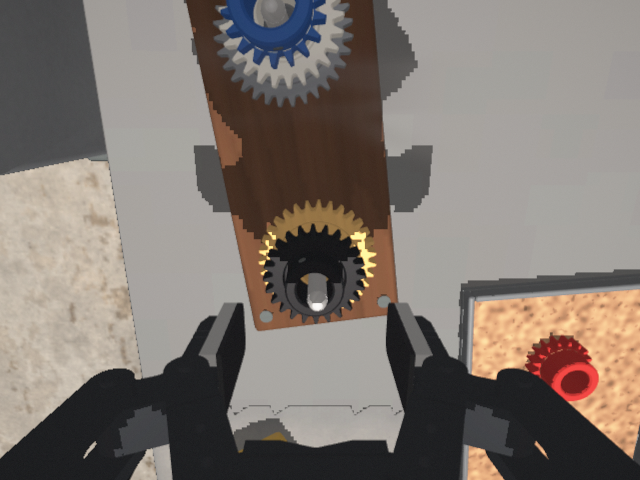

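The black hub at (314,287) is centred between the pads, and the red gear lies flat in the tray. I go down and close.

Call:
carry_out(series=[[0, 0, 0, 0, -1, 15, 0.3], [0, 0, 0, 0, -1, 30, 0.3], [0, 0, 0, 0, -1, 37, 0.3], [0, 0, 0, 0, -1, 39, 0.3], [0, 0, 0, 0, -1, 39, -1], [0, 0, 0, 0, -1, 39, -1], [0, 0, 0, 0, -1, 39, -1], [0, 0, 0, 0, -1, 39, -1]])

```text
time: 8.8
ee_pos: [0.4411, -0.1334, 0.049]
orientation: [0.002, 0.707, 0.707, 0.0]
ft_force: [-0.9, 1.0, 5.7]
finger_gap: 0.0261
```

Call:
carry_out(series=[[0, 0, 0, 0, 0, 0, -1], [0, 0, 0, 0, 0, -5, -1], [0, 0, 0, 0, 0, -15, -1], [0, 0, 0, 0, 0, -35, -1], [0, 0, 0, 0, 0, -65, -1], [0, 0, 0, 0, 0, -95, -1], [0, 0, 0, 0, 0, -100, -1], [0, 0, 0, 0, 0, -100, -1]])

```text
time: 9.6
ee_pos: [0.4415, -0.133, 0.1501]
orientation: [0.003, 0.707, 0.708, 0.001]
ft_force: [0.1, -0.6, -0.5]
finger_gap: 0.0265
```

Run:
```python
from h import *
go(.612,-.305,.12)
```

```text
pos [ 0.4415 -0.133   0.1501] gap 0.0265 F [ 0.1 -0.6 -0.5] t 9.6 q [-0.16  0.43  0.47  2.28 -0.4   0.5   0.62]
turn [0.0051 0.0026 0.0012] shift [-172.1  170.2   31.4]
```

Call:
carry_out(series=[[0.004, 0, 0, -25, 25, 0, -1], [0.004, 0, 0, -55, 55, 0, -1], [0.004, 0, 0, -87, 87, 0, -1], [0.004, 0, 0, -120, 120, 0, -1], [0.004, 0, 0, -150, 150, 0, -1], [0.004, 0, 0, -172, 170, 20, -1], [0.004, 0, 0, -172, 170, 60, -1], [0.004, 0, 0, -172, 170, 95, -1]])

```text
time: 10.4
ee_pos: [0.6117, -0.3056, 0.0533]
orientation: [0.0, 0.707, 0.707, -0.001]
ft_force: [-0.6, -0.4, -1.7]
finger_gap: 0.0265
```

Call:
carry_out(series=[[0, 0, 0, 0, 0, 10, -1], [0, 0, 0, 0, 0, 13, -1], [0, 0, 0, 0, 0, 13, -1], [0, 0, 0, 0, 0, 13, -1]])

```text
time: 10.8
ee_pos: [0.6128, -0.3063, 0.0419]
orientation: [0.002, 0.707, 0.707, -0.0]
ft_force: [0.8, -0.8, -1.0]
finger_gap: 0.0265
```

Run:
```python
from h import *
go(.612,-.305,.017)
```

```text
pos [ 0.6128 -0.3063  0.0419] gap 0.0265 F [ 0.8 -0.8 -1. ] t 10.8 q [ 0.16  0.81  0.37  1.82 -0.47  0.6   0.82]
turn [0.0021 0.003  0.0001] shift [ 1.4 -0.8 24.9]
```

Call:
carry_out(series=[[0.002, 0.002, 0, 0, 0, 10, -1], [0.002, 0.002, 0, 0, 0, 18, -1], [0.002, 0.002, 0, 0, 0, 22, -1], [0.002, 0.002, 0, 0, 0, 24, -1], [0.002, 0.002, 0, 0, 0, 25, -1], [0.002, 0.002, 0, 0, 0, 25, -1]])

```text
time: 11.4
ee_pos: [0.6125, -0.306, 0.0172]
orientation: [-0.0, 0.707, 0.707, -0.0]
ft_force: [-1.7, 1.4, 2.2]
finger_gap: 0.0264
```

Call:
carry_out(series=[[0, 0, 0, 0, 0, 0, 0.3], [0, 0, 0, 0, 0, 0, 0.3], [0, 0, 0, 0, 0, 0, 0.3], [0, 0, 0, 0, 0, -10, 0.3], [0, 0, 0, 0, 0, -50, 0.3], [0, 0, 0, 0, 0, -100, 0.3], [0, 0, 0, 0, 0, -130, 0.3], [0, 0, 0, 0, 0, -130, 0.3]])

```text
time: 12.2
ee_pos: [0.6158, -0.3087, 0.1536]
orientation: [0.005, 0.707, 0.707, 0.001]
ft_force: [0.9, -0.3, 0.4]
finger_gap: 0.0552
```

Run:
```python
from h import *
c=bot.camera('wrist'); save('w4',c['frame']); print(blob(c,'red',.028,(.598,-.21,.04)), blob(c,'black',.028,(.612,-.305,.03)))
go(.4415,-.1325,.147)
```

```text
(array([ 0.5975, -0.2096,  0.028 ]), 'px', (286.1, 75.6, 24.1), 'r_mm', np.float64(15.0), 'n', np.int32(1090)) (array([ 0.6113, -0.3058,  0.028 ]), 'px', (309.0, 224.2, 20.0), 'r_mm', np.float64(14.0), 'n', np.int32(180))
pos [ 0.6143 -0.3073  0.1508] gap 0.0553 F [-0.6 -0.4 -0.3] t 12.25 q [ 0.1   0.67  0.46  1.78 -0.4   0.78  0.76]
turn [ 0.0051  0.0026 -0.0001] shift [ 174.8 -172.8    2.4]
```

View pics/w4.png

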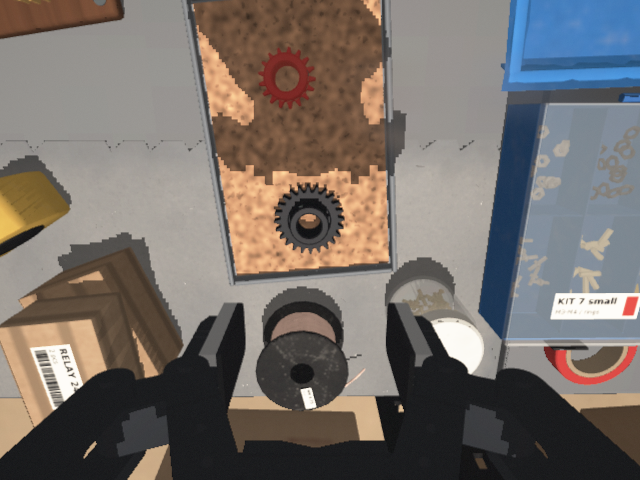

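Both lie flat in the tray, red at (287,77) and black at (309,222). Back to the brass gear.

Call:
carry_out(series=[[0.005, 0.002, 0, 25, -25, 0, 0.3], [0.005, 0.002, 0, 57, -57, 0, 0.3], [0.005, 0.002, 0, 90, -90, 0, 0.3], [0.005, 0.002, 0, 122, -122, 0, 0.3], [0.005, 0.002, 0, 152, -152, 0, 0.3], [0.005, 0.002, 0, 175, -173, 5, 0.3], [0.005, 0.002, 0, 175, -173, 20, 0.3], [0.005, 0.002, 0, 175, -173, 30, 0.3]])

```text
time: 13.05
ee_pos: [0.4398, -0.131, 0.1183]
orientation: [-0.001, 0.707, 0.708, -0.001]
ft_force: [1.0, -0.9, -0.4]
finger_gap: 0.056
```

Run:
```python
from h import *
c=bot.camera('wrist'); print(blob(c,'brass',.036,(.442,-.132,.018)),blob(c,'brass',.022,(.442,-.132,.045)))
go(.4415,-.1325,.025)
```

```text
(array([ 0.4416, -0.1337,  0.036 ]), 'px', (320.5, 253.5, 22.9), 'r_mm', np.float64(13.8), 'n', np.int32(628)) (array([ 0.4413, -0.1322,  0.022 ]), 'px', (319.7, 243.8, 50.9), 'r_mm', np.float64(32.2), 'n', np.int32(3557))
pos [ 0.4401 -0.1317  0.1174] gap 0.0555 F [-0.3 -0.3 -1.7] t 13.1 q [-0.11  0.49  0.41  2.29 -0.46  0.43  0.67]
turn [-0.0033  0.0002  0.0006] shift [-0.8  1.7 92.3]
```

Call:
carry_out(series=[[-0.003, 0, 0, -1, 2, 15, 0.3], [-0.003, 0, 0, -1, 2, 35, 0.3], [-0.003, 0, 0, -1, 2, 55, 0.3], [-0.003, 0, 0, -1, 2, 72, 0.3], [-0.003, 0, 0, -1, 2, 82, 0.3], [-0.003, 0, 0, -1, 2, 89, 0.3], [-0.003, 0, 0, -1, 2, 91, 0.3], [-0.003, 0, 0, -1, 2, 91, 0.3]])

```text
time: 13.9
ee_pos: [0.4421, -0.133, 0.0264]
orientation: [0.0, 0.707, 0.707, -0.0]
ft_force: [-0.1, -0.7, -0.6]
finger_gap: 0.0557
```

Run:
```python
from h import *
c=bot.camera('side'); print(blob(c,'brass',.022,(.442,-.132,.045)))
go(.4415,-.133,.0245)
```

```text
(array([ 0.4393, -0.1429,  0.022 ]), 'px', (344.1, 312.7, 11.9), 'r_mm', np.float64(23.6), 'n', np.int32(198))
pos [ 0.4421 -0.1329  0.0266] gap 0.0556 F [ 0.6 -0.3 -0.5] t 13.95 q [ 0.06  0.66  0.19  2.32 -0.59  0.2   0.79]
turn [0.0002 0.0004 0.0005] shift [-0.1 -0.6  2.1]
```

Call:
carry_out(series=[[0, 0, 0, 0, -1, 2, -1], [0, 0, 0, 0, -1, 2, -1], [0, 0, 0, 0, -1, 2, -1], [0, 0, 0, 0, -1, 2, -1], [0, 0, 0, 0, -1, 2, -1], [0, 0, 0, 0, -1, 2, -1]])

```text
time: 14.55
ee_pos: [0.4418, -0.133, 0.0255]
orientation: [0.001, 0.707, 0.708, 0.0]
ft_force: [0.2, -0.8, 6.0]
finger_gap: 0.0265
```

Call:
carry_out(series=[[0, 0, 0, 0, 0, -5, -1], [0, 0, 0, 0, 0, -15, -1], [0, 0, 0, 0, 0, -30, -1], [0, 0, 0, 0, 0, -55, -1], [0, 0, 0, 0, 0, -80, -1], [0, 0, 0, 0, 0, -105, -1], [0, 0, 0, 0, 0, -125, -1], [0, 0, 0, 0, 0, -125, -1]])

```text
time: 15.35
ee_pos: [0.4427, -0.1331, 0.1528]
orientation: [0.003, 0.707, 0.708, 0.002]
ft_force: [1.1, -0.9, -3.1]
finger_gap: 0.0262
```

Run:
```python
from h import *
go(.4215,.194,.15)
c=bot.camera('wrist'); save('w5',c['frame']); np.savez('w5.npz',**c)
c=bot.camera('scene'); save('s5',c['frame'])
```

```text
pos [ 0.4427 -0.1331  0.1528] gap 0.0262 F [ 1.1 -0.9 -3.1] t 15.35 q [-0.18  0.43  0.49  2.27 -0.42  0.51  0.64]
turn [0.007  0.0015 0.0016] shift [327.2 -20.7   2.2]
```

View pics/w5.png

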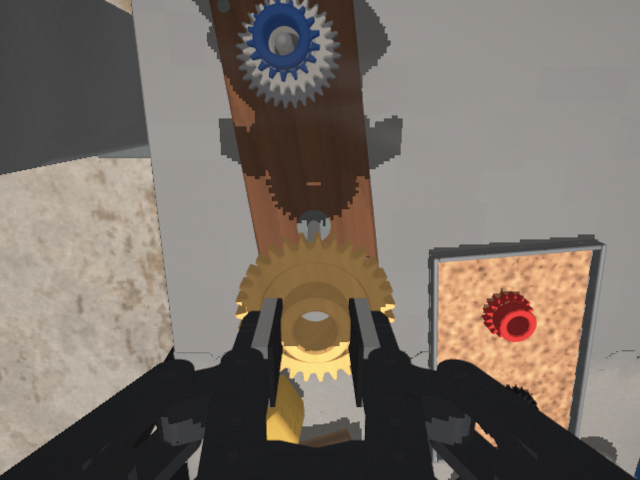

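The brass gear is held level at (316,325). I go over the other stack with good clearance and stop short of the stand to look.

Call:
carry_out(series=[[0.004, 0, 0, 20, 8, -5, -1], [0.006, 0, 0, 50, 15, -10, -1], [0.006, 0, 0, 85, 18, -10, -1], [0.006, 0, 0, 120, 18, -10, -1], [0.006, 0, 0, 155, 15, -10, -1], [0.006, 0, 0, 185, 8, -10, -1], [0.006, 0, 0, 210, 0, -10, -1], [0.006, 0, 0, 225, -10, -10, -1]])

```text
time: 16.25
ee_pos: [0.4295, 0.0948, 0.1591]
orientation: [-0.002, 0.705, 0.709, -0.002]
ft_force: [-0.2, -0.3, -2.2]
finger_gap: 0.0262
```

Call:
carry_out(series=[[0, 0, 0, 3, -5, 0, -1], [0, 0, 0, 3, -5, 0, -1], [0, 0, 0, 3, -5, 0, -1]])

```text
time: 16.55
ee_pos: [0.4245, 0.0967, 0.1588]
orientation: [-0.002, 0.706, 0.708, -0.003]
ft_force: [0.1, -0.5, -2.8]
finger_gap: 0.0261
```

Run:
```python
from h import *
go(.4215,.194,.15)
c=bot.camera('wrist'); save('w6',c['frame']); np.savez('w6.npz',**c)
W=world(c)
m=(abs(W[...,0]-.4215)<.03)&(abs(W[...,1]-.194)<.03)
S=cv2.cvtColor(c['frame'],cv2.COLOR_RGB2HSV)[...,1]
for lo,hi,z in((.024,.032,.028),(.056,.062,.058),(.045,.056,0.05)):
    k=m&(W[...,2]>lo)&(W[...,2]<hi)&(S<60); 
    if k.sum()<4: print(lo,k.sum()); continue
    v,u=np.nonzero(k); (a,b),r=cv2.minEnclosingCircle(np.stack([u,v],1).astype(np.float32)); print(lo,k.sum(),'px',(a,b,r),ray(c,a,b,z).round(4),W[k].mean(0).round(4))
```

```text
pos [0.4245 0.0967 0.1588] gap 0.0261 F [ 0.1 -0.5 -2.8] t 16.55 q [-0.74  0.41  0.54  2.32 -0.42  0.52  0.13]
turn [-0.0064  0.0019  0.0037] shift [97.4 -2.6  8.6]
0.024 2457 px (316.1785583496094, 83.0, 31.372798919677734) [0.4227 0.1923 0.028 ] [0.4229 0.1921 0.0282]
0.056 61 px (316.4285583496094, 80.28571319580078, 4.748894214630127) [0.4229 0.1918 0.058 ] [0.423  0.1918 0.0573]
0.045 288 px (316.5, 81.90908813476562, 11.191987037658691) [0.4229 0.1914 0.05  ] [0.423  0.1915 0.0504]
```

View pics/w6.png

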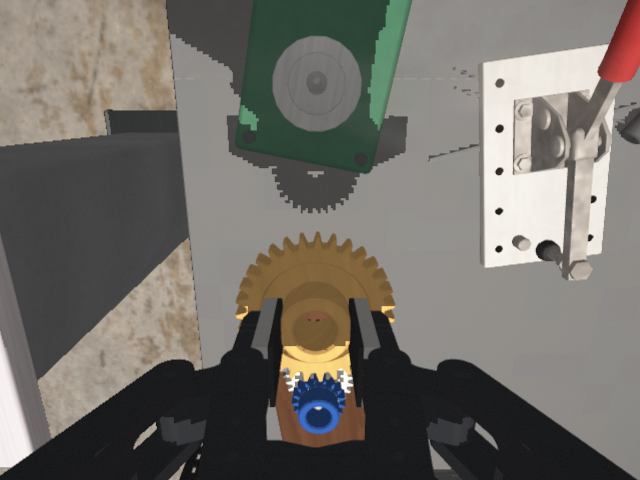

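The arbor tip is at (316,80) and the brass disc spans columns 237 to 395 with its far edge at row 233.

Run:
```python
from h import *
c=dict(np.load('w6.npz')); z=.1588-.0035
H,S,V=cv2.split(cv2.cvtColor(c['frame'],cv2.COLOR_RGB2HSV)); W=world(c)
m=(H>12)&(H<35)&(S>90)&(abs(W[...,2]-z)<.006); v,u=np.nonzero(m)
P=W[m]; print(len(P),'z',np.median(P[:,2]), 'xmin/max',P[:,0].min(),P[:,0].max(),'ymax',P[:,1].max())
e=[ray(c,317,v.min(),z),ray(c,u.min(),310,z),ray(c,u.max(),310,z)]; print('far edge y-33:',e[0][1]-.033,'x mid',(e[1][0]+e[2][0])/2, (e[2][0]-e[1][0])/2)
# hull circle
h=cv2.convexHull(np.stack([u,v],1)[(v<330)].astype(np.int32))[:,0]
Q=np.array([ray(c,*p,z)[:2] for p in h]); Q=Q[Q[:,1]>.105]
A=np.c_[2*Q,np.ones(len(Q))]; s=np.linalg.lstsq(A,(Q**2).sum(1),rcond=None)[0]; print('circle',s[:2],'r',np.sqrt(s[2]+s[:2]@s[:2]))
```

```text
9060 z 0.1549029992376662 xmin/max 0.39049953586702074 0.45596351992793754 ymax 0.12904487462297368
far edge y-33: 0.09754614128079511 x mid 0.4233104367444418 0.03250241078800156
circle [0.42322539 0.0989329 ] r 0.03153077288865734
```

Call:
carry_out(series=[[-0.006, 0.002, 0.004, 20, 0, 0, -1], [-0.006, 0.002, 0.004, 45, 0, 0, -1], [-0.006, 0.002, 0.004, 70, 0, 5, -1], [-0.006, 0.002, 0.004, 90, 0, 15, -1], [-0.006, 0.002, 0.004, 95, 0, 30, -1], [-0.006, 0.002, 0.004, 95, 0, 45, -1], [-0.006, 0.002, 0.004, 95, 0, 60, -1], [-0.006, 0.002, 0.004, 95, 0, 60, -1]])

```text
time: 17.4
ee_pos: [0.4236, 0.1904, 0.097]
orientation: [-0.0, 0.708, 0.706, -0.002]
ft_force: [-0.6, -0.6, -3.6]
finger_gap: 0.0261
```

Run:
```python
from h import *
go(.424,.1915,.0795)
c=bot.camera('scene'); f=c['frame'][300:460,200:400]; save('s6',cv2.resize(f,None,fx=4,fy=3.75,interpolation=cv2.INTER_CUBIC))
c=bot.camera('wrist'); np.savez('w7.npz',**c); z=.099-.0035
```

```text
pos [0.4236 0.1904 0.097 ] gap 0.0261 F [-0.6 -0.6 -3.6] t 17.4 q [-0.83  0.54  0.41  2.29 -0.56  0.4   0.05]
turn [-0.0029  0.0019 -0.0022] shift [ 1.2  0.4 17.5]
```

Call:
carry_out(series=[[-0.003, 0.002, 0, 1, 0, 5, -1], [-0.003, 0.002, 0, 1, 0, 12, -1], [-0.003, 0.002, 0, 1, 0, 17, -1], [-0.003, 0.002, 0, 1, 0, 17, -1], [-0.003, 0.002, 0, 1, 0, 17, -1]])

```text
time: 18.0
ee_pos: [0.4246, 0.1916, 0.0814]
orientation: [0.0, 0.708, 0.706, 0.001]
ft_force: [0.2, 0.2, -3.0]
finger_gap: 0.0261
```

```bash
python3 - <<'E'
from h import *
go(.424,.1915,.0415)
c=bot.camera('wrist'); save('w8',c['frame'])
c=bot.camera('scene'); save('s8',cv2.resize(c['frame'][300:460,200:400],None,fx=3,fy=3,interpolation=cv2.INTER_CUBIC))
E
cd pics; python3 -c "
import cv2,numpy as np
a=cv2.imread('w8.png')[200:440,200:440];b=cv2.imread('s8.png')[:,100:500]
cv2.imwrite('c8.png',np.hstack([cv2.resize(a,(400,480)),b[:480]]))"
```

```text
pos [0.4246 0.1916 0.0814] gap 0.0261 F [ 0.2  0.2 -3. ] t 18.0 q [-0.79  0.57  0.37  2.3  -0.59  0.36  0.08]
turn [ 0.0026 -0.0014 -0.0025] shift [-0.2 -0.7 39.9]
```

View pics/c8.png

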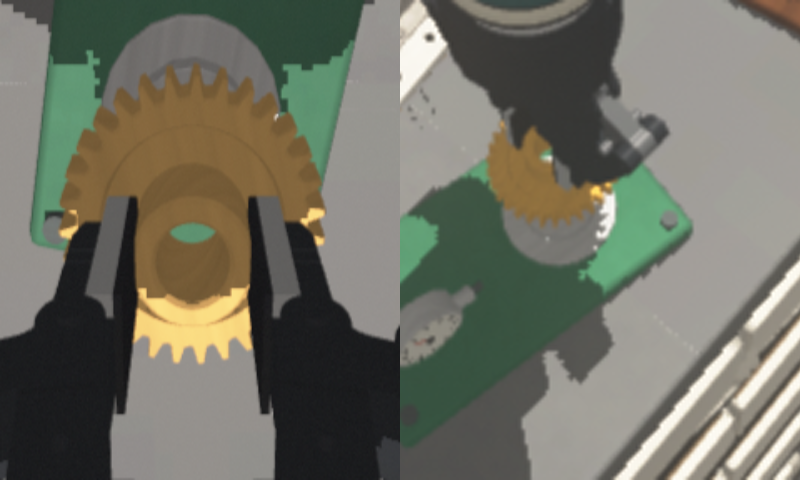

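The gear hangs over the shoulder; I lower it gently and watch the force.

Call:
carry_out(series=[[0.002, -0.001, 0, 0, -1, 5, -1], [0.002, -0.001, 0, 0, -1, 10, -1], [0.002, -0.001, 0, 0, -1, 14, -1], [0.002, -0.001, 0, 0, -1, 18, -1], [0.002, -0.001, 0, 0, -1, 18, -1]])

```text
time: 18.6
ee_pos: [0.4235, 0.1916, 0.063]
orientation: [-0.0, 0.708, 0.706, 0.0]
ft_force: [-0.5, 0.5, -4.0]
finger_gap: 0.0262
```

Call:
carry_out(series=[[0, 0, 0, 0, 0, 3, -1], [0, 0, 0, 0, 0, 6, -1], [0, 0, 0, 0, 0, 9, -1], [0, 0, 0, 0, 0, 9, -1]])

```text
time: 19.0
ee_pos: [0.4233, 0.1914, 0.0537]
orientation: [-0.0, 0.708, 0.706, -0.0]
ft_force: [0.3, -0.2, -2.4]
finger_gap: 0.0259
```

Run:
```python
from h import *
go(.424,.1915,.0415)
print(bot.read_state()['wrist_torque'])
```

```text
pos [0.4233 0.1914 0.0537] gap 0.0259 F [ 0.3 -0.2 -2.4] t 19.0 q [-0.74  0.62  0.3   2.31 -0.63  0.29  0.11]
turn [-0.0005  0.0001 -0.0026] shift [ 0.1  0.7 12.2]
[ 0.00988232  0.02207832 -0.01440261]
```

No contact. The gear is already 18 mm below the arbor tip, so I continue.

Call:
carry_out(series=[[0, 0, 0, 0, 0, 4, -1], [0, 0, 0, 0, 0, 8, -1], [0, 0, 0, 0, 0, 10, -1], [0, 0, 0, 0, 0, 11, -1], [0, 0, 0, 0, 0, 11, -1], [0, 0, 0, 0, 0, 12, -1], [0, 0, 0, 0, 0, 12, -1]])

```text
time: 19.7
ee_pos: [0.4234, 0.1915, 0.0417]
orientation: [-0.0, 0.708, 0.706, -0.0]
ft_force: [0.5, 0.5, -2.6]
finger_gap: 0.0263
```

Call:
carry_out(series=[[0, 0, 0, 0, 0, 1, -1], [0, 0, 0, 0, 0, 1, -1], [0, 0, 0, 0, 0, 1, 0.3], [0, 0, 0, 0, 0, 1, 0.3], [0, 0, 0, 0, 0, 1, 0.3], [0, 0, 0, 0, 0, 1, 0.3]])

```text
time: 20.3
ee_pos: [0.4235, 0.1915, 0.0407]
orientation: [-0.0, 0.708, 0.706, -0.0]
ft_force: [-0.5, 0.4, 0.5]
finger_gap: 0.0557
```

Call:
carry_out(series=[[0, 0, 0, 0, 0, -10, 0.3], [0, 0, 0, 0, 0, -30, 0.3], [0, 0, 0, 0, 0, -60, 0.3], [0, 0, 0, 0, 0, -100, 0.3], [0, 0, 0, 0, 0, -110, 0.3], [0, 0, 0, 0, 0, -110, 0.3]])

```text
time: 20.9
ee_pos: [0.4245, 0.1923, 0.1524]
orientation: [0.0, 0.708, 0.706, 0.002]
ft_force: [0.3, 0.2, -0.7]
finger_gap: 0.0553
```

Run:
```python
from h import *
go(.4427,-.1325,.15)
c=bot.camera('wrist'); save('w9',c['frame']); n=(.423,.192,.045)
print(blob(c,'brass',.038,n)); print(blob(c,'brass',.052,(.423,.192,.02)))
W=world(c);m=(np.hypot(W[...,0]-.423,W[...,1]-.192)<.032)&(np.hypot(W[...,0]-.423,W[...,1]-.192)>.017)&(W[...,2]>.02)&(W[...,2]<.06)
P=W[m]; s=np.linalg.lstsq(np.c_[P[:,:2]-[.423,.192],np.ones(len(P))],P[:,2],rcond=None)[0]; print('disc plane',s,np.median(P[:,2]),len(P))
```

```text
pos [0.4245 0.1923 0.1524] gap 0.0553 F [ 0.3  0.2 -0.7] t 20.9 q [-0.93  0.45  0.55  2.26 -0.47  0.53 -0.03]
turn [ 0.0032 -0.0024 -0.0021] shift [-324.7   18.9    1.7]
(array([0.4221, 0.1923, 0.038 ]), 'px', (313.0, 234.1, 48.4), 'r_mm', np.float64(32.7), 'n', np.int32(3476))
(array([0.4221, 0.1902, 0.052 ]), 'px', (313.1, 243.5, 21.2), 'r_mm', np.float64(13.6), 'n', np.int32(684))
disc plane [-0.00343073 -0.01391605  0.03718254] 0.037620193505172664 4220
```

View pics/w9.png

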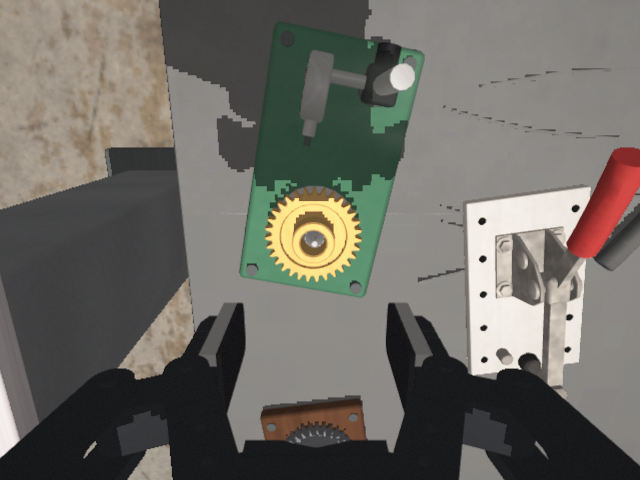

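The brass gear is fully home at (314,237), with its disc top at 38 mm. Now back to the tray for the black gear.

Call:
carry_out(series=[[0.003, -0.002, 0, -25, 9, 0, 0.3], [0.003, -0.002, 0, -65, 25, 0, 0.3], [0.003, -0.002, 0, -108, 41, 0, 0.3], [0.003, -0.002, 0, -152, 57, 0, 0.3], [0.003, -0.002, 0, -196, 74, 0, 0.3], [0.003, -0.002, 0, -240, 90, 0, 0.3], [0.003, -0.002, 0, -284, 107, 0, 0.3], [0.003, -0.002, 0, -328, 124, 0, 0.3]])

```text
time: 21.75
ee_pos: [0.5461, -0.1377, 0.1489]
orientation: [-0.002, 0.708, 0.706, -0.002]
ft_force: [0.5, 0.0, 0.7]
finger_gap: 0.0556
```

Run:
```python
from h import *
go(.6125,-.306,.11)
```

```text
pos [ 0.5461 -0.1377  0.1489] gap 0.0556 F [0.5 0.  0.7] t 21.75 q [-0.19  0.55  0.49  2.05 -0.43  0.64  0.59]
turn [-0.0057 -0.0005 -0.0021] shift [-168.2   67.    38.5]
```

Call:
carry_out(series=[[-0.005, 0, -0.002, -40, 16, 0, 0.3], [-0.005, 0, -0.002, -80, 32, 0, 0.3], [-0.005, 0, -0.002, -120, 48, 0, 0.3], [-0.005, 0, -0.002, -150, 60, 5, 0.3], [-0.005, 0, -0.002, -168, 67, 20, 0.3], [-0.005, 0, -0.002, -168, 67, 38, 0.3], [-0.005, 0, -0.002, -168, 67, 50, 0.3], [-0.005, 0, -0.002, -168, 67, 50, 0.3]])

```text
time: 22.55
ee_pos: [0.6099, -0.3023, 0.0946]
orientation: [-0.005, 0.707, 0.708, -0.001]
ft_force: [0.2, -0.2, 0.1]
finger_gap: 0.0553
```

Run:
```python
from h import *
c=bot.camera('wrist'); print(blob(c,'black',.028,(.612,-.306,.025)))
go(.6119,-.3057,.0175)
```

```text
(array([ 0.6113, -0.3056,  0.028 ]), 'px', (320.9, 264.7, 24.7), 'r_mm', np.float64(13.9), 'n', np.int32(345))
pos [ 0.611  -0.3029  0.0962] gap 0.0555 F [0.7 0.2 0.8] t 22.6 q [ 0.11  0.74  0.43  1.81 -0.46  0.7   0.8 ]
turn [-0.0048 -0.0041  0.0015] shift [-3.2  1.3 78.7]
```

Call:
carry_out(series=[[-0.004, -0.003, 0, -3, 1, 15, 0.3], [-0.004, -0.003, 0, -3, 1, 35, 0.3], [-0.004, -0.003, 0, -3, 1, 55, 0.3], [-0.004, -0.003, 0, -3, 1, 68, 0.3], [-0.004, -0.003, 0, -3, 1, 75, 0.3], [-0.004, -0.003, 0, -3, 1, 78, 0.3], [-0.004, -0.003, 0, -3, 1, 78, 0.3], [-0.004, -0.003, 0, -3, 1, 78, 0.3]])

```text
time: 23.4
ee_pos: [0.6121, -0.306, 0.0189]
orientation: [0.0, 0.707, 0.708, 0.0]
ft_force: [0.2, -0.9, 0.4]
finger_gap: 0.0554
```

Call:
carry_out(series=[[0, 0, 0, 0, 0, 0, -1], [0, 0, 0, 0, 0, 0, -1], [0, 0, 0, 0, 0, 0, -1], [0, 0, 0, 0, 0, 0, -1], [0, 0, 0, 0, 0, 0, -1]])

```text
time: 23.9
ee_pos: [0.6127, -0.3064, 0.0203]
orientation: [0.001, 0.707, 0.708, 0.001]
ft_force: [-1.3, 1.5, 6.0]
finger_gap: 0.026
```

Call:
carry_out(series=[[0, 0, 0, 0, 0, -5, -1], [0, 0, 0, 0, 0, -20, -1], [0, 0, 0, 0, 0, -50, -1], [0, 0, 0, 0, 0, -90, -1], [0, 0, 0, 0, 0, -125, -1], [0, 0, 0, 0, 0, -132, -1], [0, 0, 0, 0, 0, -132, -1]])

```text
time: 24.6
ee_pos: [0.6134, -0.307, 0.1547]
orientation: [0.002, 0.707, 0.708, 0.001]
ft_force: [-1.0, 0.1, -0.8]
finger_gap: 0.0257
```

Run:
```python
from h import *
go(.4425,-.1327,.14)
```

```text
pos [ 0.6134 -0.307   0.1547] gap 0.0257 F [-1.   0.1 -0.8] t 24.6 q [ 0.09  0.67  0.48  1.78 -0.42  0.79  0.78]
turn [0.0054 0.0016 0.0013] shift [ 174.5 -170.7   13.4]
```

Run:
```python
from h import *
c=dict(np.load('w5.npz')); W=world(c)
m=(np.hypot(W[...,0]-.4425,W[...,1]+.1327)<.02)&(W[...,2]>.02)&(W[...,2]<.08)
P=W[m]; print(len(P),P.mean(0).round(4),P[:,2].max()); T=P[P[:,2]>.066]; print(len(T),T.mean(0),T.min(0),T.max(0))
H,S,V=cv2.split(cv2.cvtColor(c['frame'],cv2.COLOR_RGB2HSV))
k=m&(W[...,2]>.066); v,u=np.nonzero(k); print(u.min(),u.max(),v.min(),v.max())
```

```text
164 [ 0.4404 -0.1312  0.0388] 0.06313463178105608<stdin>:4: RuntimeWarning: Mean of empty slice.
  ret = um.true_divide(
Traceback (most recent call last):
ValueError: zero-size array to reduction operation minimum which has no identity
```

Call:
carry_out(series=[[0.005, 0.001, 0, 12, -24, 0, -1], [0.005, 0.001, 0, 30, -60, 0, -1], [0.005, 0.001, 0, 48, -96, 0, -1], [0.005, 0.001, 0, 66, -132, 0, -1], [0.005, 0.001, 0, 80, -160, 0, -1], [0.005, 0.001, 0, 84, -170, 0, -1], [0.005, 0.001, 0, 84, -170, 0, -1], [0.005, 0.001, 0, 84, -170, 0, -1]])

```text
time: 25.4
ee_pos: [0.445, -0.2239, 0.1536]
orientation: [0.001, 0.707, 0.708, 0.0]
ft_force: [0.1, -0.3, -0.6]
finger_gap: 0.0256
```

Run:
```python
from h import *
c=bot.camera('wrist'); np.savez('w10.npz',**c); save('w10',c['frame']); W=world(c)
m=(np.hypot(W[...,0]-.4425,W[...,1]+.1327)<.02)&(W[...,2]>.05)&(W[...,2]<.08)
P=W[m]; print(len(P),P.mean(0).round(4),P[:,2].max()); v,u=np.nonzero(m); print(u.min(),u.max(),v.min(),v.max())
k=m&(W[...,2]>.069); v,u=np.nonzero(k); print('top',k.sum(),W[k].mean(0).round(4),ray(c,(u.min()+u.max())/2,(v.min()+v.max())/2,.072).round(4))
H,S,V=cv2.split(cv2.cvtColor(c['frame'],cv2.COLOR_RGB2HSV))
p=bot.read_state()['ee_pos']; z=p[2]-.0055
b=(V<70)&(abs(W[...,2]-z)<.004)&(np.hypot(W[...,0]-p[0],W[...,1]-p[1])<.033); v,u=np.nonzero(b); Q=W[b]; print('black disc',len(Q),Q.min(0),Q.max(0), 'x mid',(Q[:,0].min()+Q[:,0].max())/2,'ymax-26',Q[:,1].max()-.026)
go(.4425,-.1327,.11)
```

```text
243 [ 0.4413 -0.1352  0.0715] 0.07539364013467897
303 318 82 100
top 211 [ 0.4412 -0.1351  0.0725] [ 0.4412 -0.1349  0.072 ]
black disc 3904 [ 0.41799499 -0.2506173   0.14417585] [ 0.46932322 -0.19797858  0.15216765] x mid 0.4436591045144854 ymax-26 -0.22397858019258512
pos [ 0.4455 -0.2242  0.1537] gap 0.0255 F [ 0.3 -0.6 -1.1] t 25.45 q [ 0.01  0.47  0.49  2.19 -0.41  0.56  0.8 ]
turn [0.0025 0.0022 0.0018] shift [91.6 -2.9 43.5]
```

View pics/w10.png

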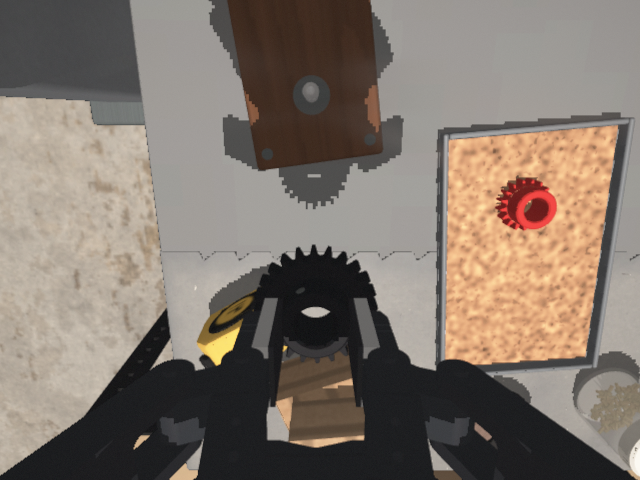

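The post top is at (311,91) and the black gear is held at (316,300).

Call:
carry_out(series=[[0.002, 0.002, 0.002, 15, -1, 0, -1], [0.002, 0.002, 0.002, 40, -2, 0, -1], [0.002, 0.002, 0.002, 65, -3, 5, -1], [0.002, 0.002, 0.002, 85, -3, 15, -1], [0.002, 0.002, 0.002, 90, -3, 30, -1], [0.002, 0.002, 0.002, 90, -3, 42, -1], [0.002, 0.002, 0.002, 90, -3, 50, -1], [0.002, 0.002, 0.002, 90, -3, 50, -1]])

```text
time: 26.25
ee_pos: [0.4423, -0.1347, 0.1025]
orientation: [-0.0, 0.707, 0.707, -0.0]
ft_force: [0.7, -0.4, -0.4]
finger_gap: 0.026
```

Run:
```python
from h import *
go(.443,-.134,.028)
```

```text
pos [ 0.4423 -0.1347  0.1025] gap 0.026 F [ 0.7 -0.4 -0.4] t 26.25 q [-0.1   0.52  0.39  2.3  -0.51  0.4   0.72]
turn [-0.001   0.0002 -0.0011] shift [ 0.7  0.7 74.5]
```

Call:
carry_out(series=[[0, 0, 0, 0.5, 0.5, 6, -1], [0, 0, 0, 0.5, 0.5, 13, -1], [0, 0, 0, 0.5, 0.5, 19, -1], [0, 0, 0, 0.5, 0.5, 24, -1], [0, 0, 0, 0.5, 0.5, 24, -1]])

```text
time: 26.75
ee_pos: [0.4424, -0.1342, 0.0779]
orientation: [-0.001, 0.708, 0.707, -0.001]
ft_force: [0.5, 0.0, -1.2]
finger_gap: 0.0255
```

Call:
carry_out(series=[[0, 0, 0, 0, 0, 8, -1], [0, 0, 0, 0, 0, 17, -1], [0, 0, 0, 0, 0, 26, -1], [0, 0, 0, 0, 0, 35, -1], [0, 0, 0, 0, 0, 42, -1], [0, 0, 0, 0, 0, 46, -1], [0, 0, 0, 0, 0, 46, -1]])

```text
time: 27.45
ee_pos: [0.4419, -0.1342, 0.0313]
orientation: [-0.001, 0.708, 0.707, -0.001]
ft_force: [0.3, 0.1, -0.9]
finger_gap: 0.0257
```

Call:
carry_out(series=[[0, 0, 0, 0, 0, 2, -1], [0, 0, 0, 0, 0, 4, -1], [0, 0, 0, 0, 0, 4, -1], [0, 0, 0, 0, 0, 4, 0.3], [0, 0, 0, 0, 0, 4, 0.3], [0, 0, 0, 0, 0, 4, 0.3], [0, 0, 0, 0, 0, 4, 0.3]])

```text
time: 28.15
ee_pos: [0.442, -0.1341, 0.0273]
orientation: [-0.001, 0.708, 0.707, -0.001]
ft_force: [0.1, -0.3, -0.1]
finger_gap: 0.0554
```

Call:
carry_out(series=[[0, 0, 0, 0, 0, -10, 0.3], [0, 0, 0, 0, 0, -30, 0.3], [0, 0, 0, 0, 0, -60, 0.3], [0, 0, 0, 0, 0, -100, 0.3], [0, 0, 0, 0, 0, -125, 0.3], [0, 0, 0, 0, 0, -125, 0.3]])

```text
time: 28.75
ee_pos: [0.4444, -0.1348, 0.1555]
orientation: [0.001, 0.708, 0.707, 0.001]
ft_force: [1.0, -0.2, 0.6]
finger_gap: 0.0559
```

Run:
```python
from h import *
c=bot.camera('wrist'); print(blob(c,'black',.036,(.442,-.134,.02)),blob(c,'black',.022,(.442,-.134,.035)))
W=world(c);r=np.hypot(W[...,0]-.442,W[...,1]+.134);H,S,V=cv2.split(cv2.cvtColor(c['frame'],cv2.COLOR_RGB2HSV));m=(r<.024)&(r>.016)&(V<70)&(W[...,2]<.06)
P=W[m]; print(len(P),np.percentile(P[:,2],[5,50,95]))
go(.5973,-.2093,.11)
```

```text
(array([ 0.4409, -0.1337,  0.036 ]), 'px', (311.3, 230.1, 20.3), 'r_mm', np.float64(14.0), 'n', np.int32(367)) (array([ 0.4408, -0.1332,  0.022 ]), 'px', (311.4, 223.9, 22.8), 'r_mm', np.float64(16.4), 'n', np.int32(300))
612 [0.01176606 0.02112172 0.02299526]
pos [ 0.4434 -0.1342  0.154 ] gap 0.0556 F [-0.1 -0.3  0.4] t 28.8 q [-0.2   0.44  0.52  2.27 -0.43  0.53  0.66]
turn [ 0.0008 -0.0002 -0.0011] shift [-75.  153.9  44.1]
```

The black gear sits flat on the board. Next the red one.

Call:
carry_out(series=[[0, 0, 0, -18, 36, 0, 0.3], [0, 0, 0, -37, 75, 0, 0.3], [0, 0, 0, -57, 115, 0, 0.3], [0, 0, 0, -73, 148, 10, 0.3], [0, 0, 0, -75, 154, 30, 0.3], [0, 0, 0, -75, 154, 50, 0.3], [0, 0, 0, -75, 154, 60, 0.3], [0, 0, 0, -75, 154, 60, 0.3]])

```text
time: 29.6
ee_pos: [0.5952, -0.2084, 0.0916]
orientation: [-0.002, 0.708, 0.707, -0.001]
ft_force: [-0.1, -0.1, -0.8]
finger_gap: 0.0557
```

Run:
```python
from h import *
c=bot.camera('wrist'); print(blob(c,'red',.028,(.597,-.209,.025)))
go(.5973,-.2095,.018)
```

```text
(array([ 0.5971, -0.2087,  0.028 ]), 'px', (321.4, 261.0, 25.1), 'r_mm', np.float64(13.9), 'n', np.int32(1313))
pos [ 0.5961 -0.2089  0.0929] gap 0.0552 F [ 0.1 -0.2  0.7] t 29.65 q [-0.03  0.7   0.44  1.93 -0.49  0.63  0.72]
turn [-0.0021 -0.0013 -0.0014] shift [-0.7  1.4 74.9]
```

Call:
carry_out(series=[[-0.002, 0, 0, 0, 1, 15, 0.3], [-0.002, 0, 0, 0, 1, 35, 0.3], [-0.002, 0, 0, 0, 1, 55, 0.3], [-0.002, 0, 0, 0, 1, 66, 0.3], [-0.002, 0, 0, 0, 1, 72, 0.3], [-0.002, 0, 0, 0, 1, 75, 0.3], [-0.002, 0, 0, 0, 1, 75, 0.3], [-0.002, 0, 0, 0, 1, 75, 0.3]])

```text
time: 30.45
ee_pos: [0.5975, -0.2091, 0.0186]
orientation: [0.0, 0.708, 0.707, 0.001]
ft_force: [0.3, 0.5, -1.1]
finger_gap: 0.0556
```

Call:
carry_out(series=[[0, 0, 0, 0, 0, 0, -1], [0, 0, 0, 0, 0, 0, -1], [0, 0, 0, 0, 0, 0, -1], [0, 0, 0, 0, 0, 0, -1], [0, 0, 0, 0, 0, 0, -1]])

```text
time: 30.95
ee_pos: [0.5981, -0.2093, 0.0198]
orientation: [0.001, 0.708, 0.707, 0.001]
ft_force: [-1.0, -0.2, 5.8]
finger_gap: 0.0258
```

Call:
carry_out(series=[[0, 0, 0, 0, 0, -5, -1], [0, 0, 0, 0, 0, -20, -1], [0, 0, 0, 0, 0, -50, -1], [0, 0, 0, 0, 0, -90, -1], [0, 0, 0, 0, 0, -125, -1], [0, 0, 0, 0, 0, -132, -1], [0, 0, 0, 0, 0, -132, -1]])

```text
time: 31.65
ee_pos: [0.5987, -0.2098, 0.154]
orientation: [0.002, 0.708, 0.707, 0.002]
ft_force: [0.0, 0.2, -1.1]
finger_gap: 0.0255
```

Run:
```python
from h import *
go(.4425,-.19,.15)
```

```text
pos [ 0.5987 -0.2098  0.154 ] gap 0.0255 F [ 0.   0.2 -1.1] t 31.65 q [-0.08  0.62  0.51  1.9  -0.44  0.73  0.68]
turn [ 0.0064  0.0003 -0.0014] shift [  19.6 -156.2    3. ]
```

Call:
carry_out(series=[[0.005, 0, 0, 18, -36, 0, -1], [0.005, 0, 0, 37, -75, 0, -1], [0.005, 0, 0, 56, -115, 0, -1], [0.005, 0, 0, 72, -148, 0, -1], [0.005, 0, 0, 76, -156, 10, -1], [0.005, 0, 0, 76, -156, 30, -1], [0.005, 0, 0, 76, -156, 48, -1], [0.005, 0, 0, 76, -156, 50, -1]])

```text
time: 32.45
ee_pos: [0.4408, -0.1327, 0.1008]
orientation: [-0.002, 0.708, 0.707, -0.001]
ft_force: [-0.4, -0.0, -0.5]
finger_gap: 0.0258
```

Call:
carry_out(series=[[0, 0, 0, 0, 0, 0, -1], [0, 0, 0, 0, 0, 0, -1]])

```text
time: 32.65
ee_pos: [0.4402, -0.1326, 0.1006]
orientation: [-0.003, 0.708, 0.707, -0.001]
ft_force: [-0.5, 0.4, -0.6]
finger_gap: 0.0258
```

Run:
```python
from h import *
go(.442,-.1342,.053)
```

```text
pos [ 0.4402 -0.1326  0.1006] gap 0.0258 F [-0.5  0.4 -0.6] t 32.65 q [-0.11  0.53  0.41  2.3  -0.53  0.4   0.75]
turn [-0.0057 -0.0015 -0.0013] shift [-1.6  2.  47.6]
```

Call:
carry_out(series=[[-0.005, -0.001, 0, -1.5, 2, 3, -1], [-0.005, -0.001, 0, -1.5, 2, 6, -1], [-0.005, -0.001, 0, -1.5, 2, 12, -1], [-0.005, -0.001, 0, -1.5, 2, 18, -1], [-0.005, -0.001, 0, -1.5, 2, 24, -1], [-0.005, -0.001, 0, -1.5, 2, 30, -1], [-0.005, -0.001, 0, -1.5, 2, 30, -1]])

```text
time: 33.35
ee_pos: [0.4415, -0.134, 0.0697]
orientation: [-0.001, 0.708, 0.707, -0.0]
ft_force: [-0.3, -0.5, -0.7]
finger_gap: 0.0254
```

Run:
```python
from h import *
go(.442,-.134,.0525)
```

```text
pos [ 0.4415 -0.134   0.0697] gap 0.0254 F [-0.3 -0.5 -0.7] t 33.35 q [-0.04  0.58  0.33  2.31 -0.59  0.33  0.79]
turn [-0.0022 -0.001  -0.0015] shift [-0.1  0.5 17.2]
```

Call:
carry_out(series=[[-0.002, 0, 0, 0, 0, 6, -1], [-0.002, 0, 0, 0, 0, 11, -1], [-0.002, 0, 0, 0, 0, 15, -1], [-0.002, 0, 0, 0, 0, 17, -1], [-0.002, 0, 0, 0, 0, 17, -1], [-0.002, 0, 0, 0, 0, 18, -1], [-0.002, 0, 0, 0, 0, 18, -1]])

```text
time: 34.05
ee_pos: [0.4416, -0.134, 0.0518]
orientation: [-0.0, 0.708, 0.707, 0.0]
ft_force: [0.0, -0.3, -1.0]
finger_gap: 0.0257
```

Call:
carry_out(series=[[0, 0, 0, 0, 0, 0, 0.3], [0, 0, 0, 0, 0, 0, 0.3], [0, 0, 0, 0, 0, 0, 0.3], [0, 0, 0, 0, 0, 0, 0.3], [0, 0, 0, 0, 0, -10, 0.3], [0, 0, 0, 0, 0, -40, 0.3], [0, 0, 0, 0, 0, -80, 0.3], [0, 0, 0, 0, 0, -100, 0.3]])

```text
time: 34.85
ee_pos: [0.4422, -0.1346, 0.1546]
orientation: [0.001, 0.708, 0.706, 0.001]
ft_force: [-0.1, -1.6, 0.6]
finger_gap: 0.0559
```

Call:
carry_out(series=[[0, 0, 0, -20, 10, -10, 0.3], [0, 0, 0, -55, 20, -20, 0.3], [0, 0, 0, -70, 20, -25, 0.3], [0, 0, 0, -70, 20, -25, 0.3], [0, 0, 0, -70, 20, -25, 0.3]])

```text
time: 35.35
ee_pos: [0.4608, -0.2036, 0.1793]
orientation: [-0.0, 0.708, 0.706, 0.001]
ft_force: [-0.0, 1.1, -0.0]
finger_gap: 0.0552
```

```bash
python3 - <<'E'
from h import *
go(0,0,0)
c=bot.camera('wrist'); print(blob(c,'red',.06,(.442,-.133,.03))); save('w11',c['frame']); W=world(c)
H,S,V=cv2.split(cv2.cvtColor(c['frame'],cv2.COLOR_RGB2HSV)); P=W[((H<8)|(H>172))&(S>150)&(np.hypot(W[...,0]-.442,W[...,1]+.133)<.03)]; print(np.percentile(P[:,2],[5,50,98]))
c=bot.camera('scene'); W=world(c); print('brass',blob(c,'brass',.038,(.423,.192,.045))); save('s11',c['frame'][150:450,180:460])
E
python3 -c "
import cv2,numpy as np
a=cv2.imread('pics/w11.png');b=cv2.imread('pics/s11.png')
cv2.imwrite('pics/c11.png',np.hstack([a[:400,150:500],cv2.resize(b,(373,400))]))"
```

```text
pos [ 0.4608 -0.2036  0.1793] gap 0.0552 F [-0.   1.1 -0. ] t 35.35 q [-0.1   0.45  0.56  2.16 -0.4   0.63  0.75]
turn [ 0.0011 -0.0021 -0.0028] shift [ 201.9 -461.6  179.2]
(array([ 0.4403, -0.1343,  0.06  ]), 'px', (284.4, 127.2, 22.8), 'r_mm', np.float64(14.5), 'n', np.int32(1006))
[0.03406782 0.05926575 0.06138954]
brass (array([0.4223, 0.1923, 0.038 ]), 'px', (286.1, 364.1, 21.1), 'r_mm', np.float64(32.4), 'n', np.int32(774))
```

View pics/c11.png

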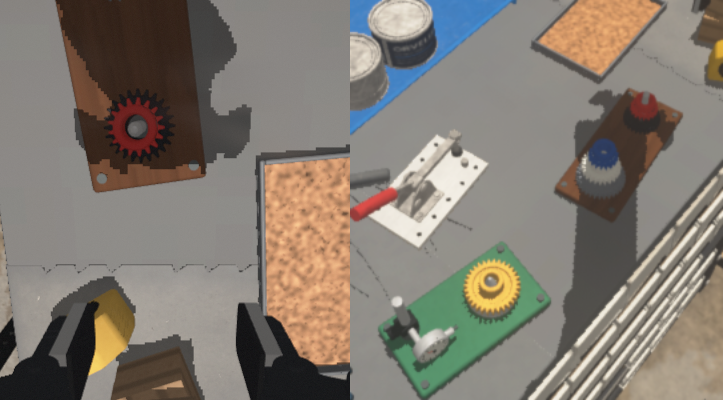

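The red gear sits level on the black one, hub top at 60 mm and post through the bores. The brass gear is home, the other stack is untouched and the gripper is clear, so I hand in.

```bash
python3 -c "
from cell import bot
print(bot.sign_off())"
```

```text
the job is handed in; nothing more can be done
None
```

The job is done and handed in at about 35 s of robot time; no verdict came back.

**What I did:** The brass stack carried the black medium and the red small gear. I laid both flat in the tray, set the brass gear on the stand's arbor, then put black and red back on their post, with the red on top.

**Last checks:**
- **Brass gear:** about 0.5 mm from the arbor axis. The disc top measured about 38 mm, which puts the underside at 28 mm, on the shoulder. A rough plane fit taken after release gave a tilt of about 0.014 rad.
- **Red on black:** red's hub top is at about 60 mm and its centre is about 2 to 3 mm from the starting point. Black's hub centre was about 1 mm from where it started, with the disc top at 21 to 23 mm.
- **Other stack:** it looks undisturbed in the last picture; I did not measure it again.
- **Gripper:** open and clear of everything. The readings I took while closing on the gears stayed at or below about 7 N.

**Disagreements:** camera estimates differed by 1 to 3 mm, with post positions of (0.4412, -0.135) and (0.4424, -0.133). This was inside the bore clearance. The side camera's brass position was off because the gripper was in the way, so I ignored it. No check failed.

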